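# Release a set of three capacitors from the gravity feeder into the tub

## Task

Release one set of three capacitors from the gravity feeder into the white tub without picking anything up. Push the tub along the bench under the feeder's mouth until it rests against both locating pins, then press the pad at the rear end of the rocker all the way down so that its gate lifts, keep it down until three capacitors have rolled into the tub, and let it come back up so that the next capacitor rolls to the closed gate. Do not lift or tip the tub, do not touch the capacitors, and leave the other things on the bench where they are.

Things in the scene. Friction and masses are not known exactly. Their poses are not given: they have to be found in the camera images.
- feeder: gravity feeder, fixed on the bench: grey base plate 122 x 84 x 8 mm, above it an open aluminium chute 33 mm wide, 136 mm long, sloping 13 degrees down to an open mouth, and a rocker over the chute. Origin: bench level under its middle. Its x axis points up the chute, away from the mouth (cans roll toward -x), y across, z up. Highest part: the press pad, 130 mm.
- mouth (a point): middle of the lip of the chute's mouth, where the cans drop out: 75 mm along the feeder's -x from its origin, 44 mm above the bench (underside 42 mm).
- nest (a point): bench point (z = 0) where the tub's centre belongs: 95 mm along the feeder's -x from its origin, on the chute's centre line. Two upright steel locating pins (12 mm diameter, 21 mm high, 60 mm apart across the chute) stand 33 mm from it on the feeder's side. A tub pushed along the feeder's +x against both pins is centred here within a few mm, rim under the lip.
- rocker (a joint): steel rocker on a cross pin over the chute, rad. 0 = at rest, the gate blade at its mouth end stops the front can. Grows as the rear pad is pressed, to a hard stop at 0.38; from about 0.28 the gate is above the cans and they roll, while a second blade drops between the third and fourth can and holds the last two. A spring returns it to 0 when let go.
- pad (a point): middle of the top face of the press pad at the rocker's rear end: black ribbed plastic, 40 mm along the chute x 30 mm across x 7 mm, facing up to within 12 degrees; 130 mm above the bench at rest. Pressed to the stop it sinks 28 mm and also moves 11 mm along the feeder's +x. About 2.5 N starts it, 5 N holds it at the stop.
- tub: loose round white plastic tub, open on top, a few small parts in it; 90 mm across the rim, 72 mm across the foot, 36 mm high, wall 4 mm, about 60 g; origin at the centre of its underside. Starts on the bench 130 to 180 mm in front of the nest (along the feeder's -x), up to 40 mm to either side; slides easily.
- cap1: can capacitor, black sleeve with a flat metal top, 16 mm diameter x 26 mm long, 15 g, lying across the feeder's chute; origin at the centre of one end face, its z axis runs along the can to the other end. First in the queue, against the gate: one of the three to be released.
- cap2: can capacitor, black sleeve with a flat metal top, 16 mm diameter x 26 mm long, 15 g, lying across the feeder's chute; origin at the centre of one end face, its z axis runs along the can to the other end. Second in the queue: to be released.
- cap3: can capacitor, black sleeve with a flat metal top, 16 mm diameter x 26 mm long, 15 g, lying across the feeder's chute; origin at the centre of one end face, its z axis runs along the can to the other end. Third in the queue: to be released.
- cap4: can capacitor, black sleeve with a flat metal top, 16 mm diameter x 26 mm long, 15 g, lying across the feeder's chute; origin at the centre of one end face, its z axis runs along the can to the other end. Fourth in the queue: is held back, then rolls down to the gate when the rocker is back up.
- cap5: can capacitor, black sleeve with a flat metal top, 16 mm diameter x 26 mm long, 15 g, lying across the feeder's chute; origin at the centre of one end face, its z axis runs along the can to the other end. Last in the queue: is held back and stays behind the fourth.
- drive_module: bystander, to be left where it is: drive module, flat grey box 113 x 215 x 29 mm at the front edge of the bench; origin on the bench under it.
- driver_yellow: bystander, to be left where it is: screwdriver with a yellow handle, 27 x 160 x 26 mm, lying beyond the feeder; origin on the bench under it.
- heatsink_a: bystander, to be left where it is: finned heat sink 40 x 40 x 18 mm, on the near side of the feeder; origin on the bench under it.
- relay: bystander, to be left where it is: small black relay cube 22 x 28 x 24 mm, on the near side of the feeder; origin on the bench under it.
- terminal_block: bystander, to be left where it is: green terminal strip 14 x 52 x 17 mm, close to the far side of the feeder's base; origin on the bench under it.
- part_box: bystander, to be left where it is: small brown carton 47 x 62 x 36 mm, right of the feeder; origin on the bench under it.
- spool: bystander, to be left where it is: blue solder spool, 64 mm diameter, 39 mm high, far left; origin on the bench under it.
- fan_a: bystander, to be left where it is: small black fan with a lead, 46 x 92 x 21 mm, near left; origin on the bench under it.
Mind the look-alikes: they are no part of the job. Leave any black or orange look-alike of the tub alone.

How it is judged:
By the outcome, as a careful person would: the job done as asked, in the order asked, and still so for the second after the job is handed in, with the robot touching nothing.
It also fails if it takes over 54 s, if anything falls off the work surface, if the arm or the gripper's body presses on something with over 40 N, if the wrist force passes 120 N, or if a joint passes its speed limit or range.

## Robot

A 7-joint arm with a two-finger parallel gripper is mounted at the origin on a cart in front of the work surface, level with it; the furniture and walls round the work are solid. World frame = base frame: x ahead of the robot, y to its left, z up, the work surface at z = 0. Lengths are in mm, angles in degrees, forces in N, time in s.
With the tool pointing down it reaches from about 375 to 925 mm from the base axis. Payload 3.1 kg.
Tool frame: the origin (TCP) lies at the very end of the fingers, on their centre line; the grasp point (between the pads) lies 19 mm behind it (manip.hold_point_z is the distance from the TCP to the grasp point, in mm); z points along the fingers, x is the direction in which the jaws open and shut, and the axes are right-handed (so a half turn about z gives the same grasp; the last joint's range is limited). The gripper opens to 85 mm and grips with 20 to 120 N. Pads are 22 mm wide; open, the fingers measure 114 mm over their backs; the gripper's body (76 mm by 85 mm) begins 54 mm behind the grasp point. The pads swing forward as they close: fully open they stand 13 mm farther back than shut.
Start: joints at [58.281, 21.939, 2.515, 91.553, -1.026, 66.532, -2.859], TCP at [286.136, -583.634, 231.269] pointing down, gripper open.
Joint ranges: [-149.38, 149.38], [-23.57, 123.04], [-84.95, 90], [0, 143.3], [-89.99, 269.99], [3.08, 112.72], [-163.45, 163.45]. Speed limits (degrees/s): [159.86, 159.86, 180, 180, 180, 180, 180].

## Interface

Orientations are given as [roll, pitch, yaw] about the fixed x, y, z axes, in that order (R = Rz(yaw) Ry(pitch) Rx(roll)).
In Python, from bench import manip gives the robot as it stands. The module is installed in compiled form; this text tells all that it offers.
- The arm moves only by the tool send_rows, never from a script. Its argument "commands" is one flat list of numbers, 5 for each row, row after row: the shift along the tool's x, y, z in cm, then the turn about the tool's z in units of 6 degrees (1.0 is 6 degrees), then the finger opening in cm, from 0 to 8.54. In form: [tx, ty, tz, spin, hand, tx, ty, tz, spin, hand, ...]. A call has 1 to 20 rows; each row shifts and turns the pose as measured when the row begins, along the tool's axes as they then stand; what a row does not reach is not made up. A row lasts 1/12 s, in which the tool goes at most 41.7 mm and 7.16 degrees, less where a joint would pass 70% of its speed; a pose out of reach is approached as far as the arm can. A call with a gripper value outside its range is refused whole. The fingers move at their own pace and stop on an object; the grip force is fixed at half the most. Time passes only in rows, so rows that do not move let the fingers close. It gives the time, the measured TCP pose, the force and the opening at its end, in the units of the state.
- manip.state(): the state, without advancing time (a new reading comes with each control period).
- manip.capture(name): name is "scene" or "top" or "wrist"; returns the picture (400x640x3 uint8, red, green, blue); there is no depth.
- manip.get_calibration(name): a dict with "fx", "fy", "cx", "cy" (pixels), "k1" (the pictures are not rectified: a ray, as slopes to the right and down, at radius r is drawn at 1 + k1 r^2 times it, then the intrinsics apply), "origin" and "rotation" of the camera in the world. Camera axes: x right, y down, z forward; pixel columns grow to the right and rows downward; lengths in mm; the calibration is good to about 2 mm. A picture is of the moment at which its call begins: read the wrist's pose just before it. get_calibration takes no time and is no camera call; for the wrist camera it gives the pose at the moment of the call.
- manip.sign_off(): hands the job in, once; it reports no verdict.
The state is a dict: "time_s": time; "joints": joint angles; "qd": joint speeds; "joint_torque": joint torques, N m; "position": TCP position; "tool_rot": TCP orientation; "wrist_force": force on the tool from outside, world axes, zero at the start; "ft_torque": the same for the moment, N m; "gripper_width": finger opening in mm.
Only numpy, scipy, OpenCV 4.12 (cv2) and the standard library are available. Lean on these libraries where they do the work, as an engineer would, in place of code of your own. Each camera call takes 0.05 s, during which the arm holds its last target. There are 200 camera calls.

## Working session

There is one attempt and no reset: what is moved stays moved. The work goes in short steps, Python scripts to look and compute and a tool call to move; the robot and the scene stay as the last step left them, time stands still between calls to the robot, and variables do not carry over. Pictures are saved under pics/ and viewed, about 8 in all and at most 12, crops included, and the job is handed in when it is done.

Besides the shell and the picture viewer there is one more tool, called after ">>>" as a command line: name --argument value ..., lists and objects as JSON in quotes. send_rows: Moves the arm, as the interface text tells. Its arguments: {"type":"object","properties":{"commands":{"type":"array"}},"required":["commands"]}

```bash
mkdir -p pics
cat > h.py <<'E'
import numpy as np, cv2
from bench import manip
def cap(name, fn):
    c=manip.get_calibration(name); im=manip.capture(name)
    cv2.imwrite('pics/'+fn+'.png', im[:,:,::-1]); return im,c
def ray(c,u,v):
    xd,yd=(u-c['cx'])/c['fx'],(v-c['cy'])/c['fy']
    x,y=xd,yd
    for _ in range(20):
        s=1+c['k1']*(x*x+y*y); x,y=xd/s,yd/s
    d=np.array(c['rotation'])@np.array([x,y,1.]); return np.array(c['origin']),d
def onz(c,u,v,z):
    o,d=ray(c,u,v); return o+d*(z-o[2])/d[2]
def proj(c,p):
    q=np.array(c['rotation']).T@(np.array(p,float)-np.array(c['origin'])); x,y=q[0]/q[2],q[1]/q[2]
    s=1+c['k1']*(x*x+y*y); return c['cx']+c['fx']*x*s, c['cy']+c['fy']*y*s
E
python3 - <<'E'
from h import *
s=manip.state(); print({k:np.round(s[k],2) for k in ('time_s','position','tool_rot','wrist_force','gripper_width')}, manip.hold_point_z)
for n in('top','scene'):
    im,c=cap(n,n+'0'); print(n,np.round(c['origin']),np.round(c['rotation'],2).tolist(),c['fx'])
E
```

```text
{'time_s': np.float64(0.0), 'position': array([ 285.69, -582.79,  229.84]), 'tool_rot': array([ 1.7999e+02,  1.5000e-01, -6.3880e+01]), 'wrist_force': array([ 0.42,  0.65, -0.07]), 'gripper_width': np.float64(85.36)} 18.700000000000003
top [ 290.    3. 1127.] [-167.5, 0.07, -83.69] 376.1050877823737
scene [-503. -656.  942.] [-124.93, -0.26, -56.0] 459.8901123077571
```

```bash
cat >> h.py <<'E'
from scipy.spatial.transform import Rotation as Ro
_g=manip.get_calibration
class M: pass
def cal(n):
    c=dict(_g(n)); c['rotation']=Ro.from_euler('xyz',c['rotation'],degrees=True).as_matrix() if np.ndim(c['rotation'])==1 else c['rotation']; return c
def cap(name, fn):
    c=cal(name); im=manip.capture(name)
    cv2.imwrite('pics/'+fn+'.png', im[:,:,::-1]); return im,c
E
python3 - <<'E'
from h import *
for n in ('top','scene'):
    c=cal(n); print(n,np.round(onz(c,320,200,0)))
E
```

```text
top [541.  19.   0.]
scene [654. 110.   0.]
```

View pics/top0.png

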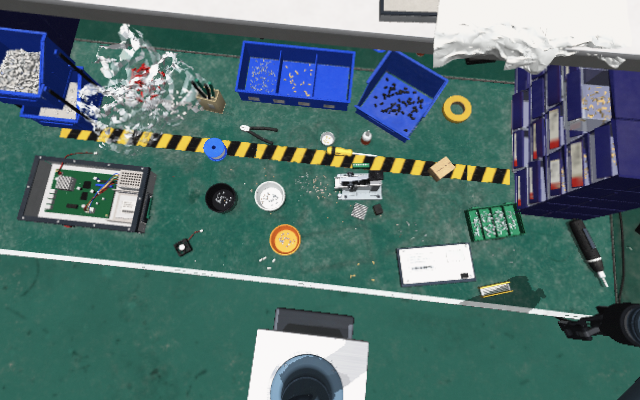

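View pics/scene0.png

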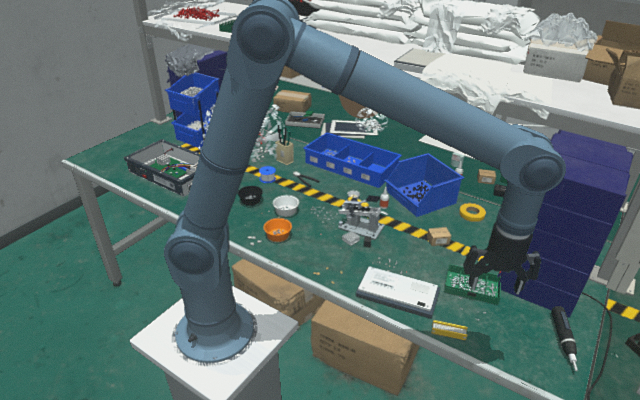

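Candidates for the tub in the top view: white (270,196), black (222,198) and orange (285,239). I choose the white one. The feeder is at about (358,186), with its mouth apparently to the left. Next is a close crop to check this.

Run:
```python
from h import *
im=cv2.imread('pics/top0.png'); c=cal('top')
cr=im[155:225,240:400]; cv2.imwrite('pics/crop1.png',cv2.resize(cr,None,fx=5,fy=5,interpolation=cv2.INTER_CUBIC))
hsv=cv2.cvtColor(im,cv2.COLOR_BGR2HSV)
m=((hsv[...,1]<50)&(hsv[...,2]>150)).astype(np.uint8); m[:, :250]=0;m[:,292:]=0;m[:175]=0;m[220:]=0
cs,_=cv2.findContours(m,cv2.RETR_EXTERNAL,cv2.CHAIN_APPROX_NONE); k=max(cs,key=cv2.contourArea)
(u,v),r=cv2.minEnclosingCircle(k); print(u,v,r,onz(c,u,v,36), 2*r, cv2.boundingRect(k))
```

```text
269.2826232910156 195.1086883544922 15.4500150680542 [531.69430119 170.25663349  36.        ] 30.9000301361084 (254, 181, 31, 30)
```

View pics/crop1.png

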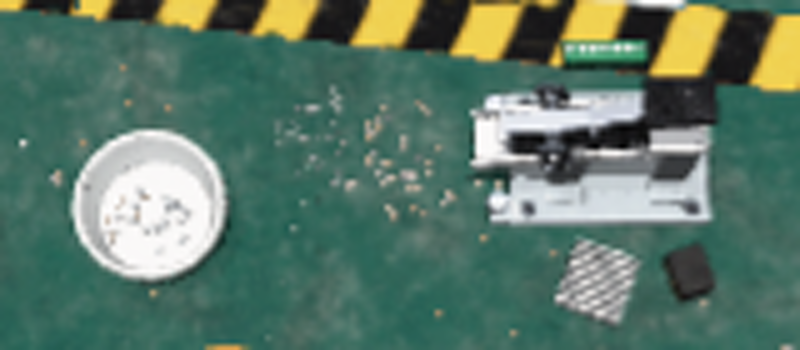

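Run:
```python
from h import *
c=cal('top')
f=lambda u,v,z:np.round(onz(c,240+u/5,155+v/5,z),0)
print('BL',f(495,220,8),'BR',f(712,222,8),'pad',f(682,103,130),'lip',f(478,135,50),'TB',f(605,52,17),'pinnear',f(498,204,21))
s=manip.state();R=Ro.from_euler('xyz',s['tool_rot'],degrees=True).as_matrix();w=cal('wrist')
print('cam in tool',R.T@(w['origin']-s['position']),(R.T@w['rotation']).round(2).tolist(),w['fx'])
print(R.round(3).tolist())
```

```text
BL [549. -38.   8.] BR [ 562. -170.    8.] pad [ 598. -130.  130.] lip [590. -22.  50.] TB [660. -95.  17.] pinnear [556. -39.  21.]
cam in tool [   0.27529966  -73.43601719 -142.20449076] [[1.0, -0.0, -0.0], [0.0, 0.96, 0.29], [0.0, -0.29, 0.96]] 345.4309675049955
[[0.44, -0.898, -0.001], [-0.898, -0.44, 0.002], [-0.002, 0.0, -1.0]]
```

The crop shows the open white tub at (150,205), with its rim centre near world (532,170). The feeder's mouth faces left at (478,135) and the black pad is at (682,103). I'll move above them for a wrist view.

>>> send_rows --commands '[-2.3, -3, -0.4, 0, 6.5, -2.3, -3, -0.4, 0, 6.5, -2.3, -3, -0.4, 0, 6.5, -2.3, -3, -0.4, 0, 6.5, -2.3, -3, -0.4, 0, 6.5, -2.3, -3, -0.4, 0, 6.5, -2.3, -3, -0.4, 0, 6.5, -2.3, -3, -0.4, 0, 6.5, -2.3, -3, -0.4, 0, 6.5, -2.3, -3, -0.4, 0, 6.5, -2.3, -3, -0.4, 0, 6.5, -2.3, -3, -0.4, 0, 6.5, -2.3, -3, -0.4, 0, 6.5, -2.3, -3, -0.4, 0, 6.5, -2.3, -3, -0.4, 0, 6.5, -2.3, -3, -0.4, 0, 6.5, -2.3, -3, -0.4, 0, 6.5, -2.3, -3, -0.4, 0, 6.5]'

```text
time_s: 1.6
position: [592.6, 40.4, 290.4]
tool_rot: [178.9, 0.7, -65.5]
wrist_force: [0.6, -0.7, 0.5]
gripper_width: 64.3
```

>>> send_rows --commands '[0, 0, 0, -1.17, 6.5, 0, 0, 0, -1.17, 6.5, 0, 0, 0, -1.17, 6.5, 0, 0, 0, -1.17, 6.5, 0, 0, 0, -1.17, 6.5, 0, 0, 0, -1.17, 6.5, 0, 0, 0, -1.17, 6.5, 0, 0, 0, -1.17, 6.5, 0, 0, 0, -1.17, 6.5, 0, 0, 0, -1.17, 6.5, 0, 0, 0, 0, 6.5, 0, 0, 0, 0, 6.5]'

```text
time_s: 2.6
position: [590.0, 59.3, 282.8]
tool_rot: [-179.1, 1.9, 6.3]
wrist_force: [-0.0, 0.2, -0.0]
gripper_width: 64.8
```

Run:
```python
from h import *
im,c=cap('wrist','w1'); print(manip.state()['position'],manip.state()['tool_rot'])
np.save('w1c.npy',c,allow_pickle=True)
```

```text
[589.98196279  59.25340539 282.77996712] [-179.14236238    1.95411714    6.30350338]
```

View pics/w1.png

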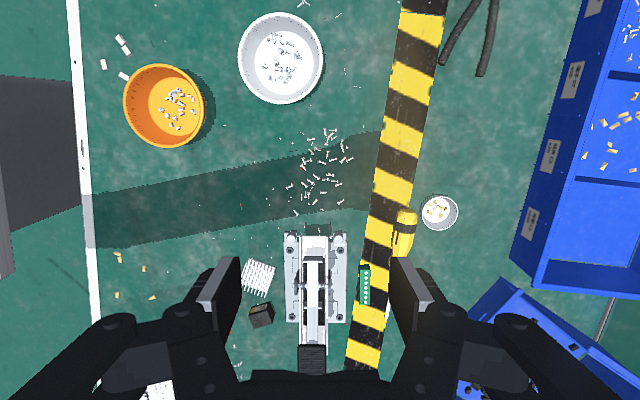

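The wrist view shows the tub's rim around (280,57), pins near (291,237) and (341,237), and the base plate from x 286 to 346. The pad is at (312,357). I'll take a zoomed crop to refine these.

Run:
```python
from h import *
im=cv2.imread('pics/w1.png'); c=np.load('w1c.npy',allow_pickle=True).item()
cv2.imwrite('pics/crop2.png',cv2.resize(im[220:385,260:380],None,fx=3.6,fy=3.6,interpolation=cv2.INTER_CUBIC))
hsv=cv2.cvtColor(im,cv2.COLOR_BGR2HSV)
m=((hsv[...,1]<50)&(hsv[...,2]>110)).astype(np.uint8); m[:, :225]=0;m[:,335:]=0;m[115:]=0
k=max(cv2.findContours(m,cv2.RETR_EXTERNAL,cv2.CHAIN_APPROX_NONE)[0],key=cv2.contourArea)
P=np.array([onz(c,u,v,36)[:2] for u,v in k[:,0]]); (x,y),r=cv2.minEnclosingCircle(P.astype(np.float32)); print('tub',x,y,r)
for n,a,z in [('pinL',(291,237),21),('pinR',(341,237),21),('BR',(346,322),8),('BL',(286,322),8),('pad',(312,357),130)]: print(n,np.round(onz(c,*a,z),1))
```

```text
tub 531.8997802734375 172.1059112548828 45.37995910644531
pinL [560.9 -31.8  21. ]
pinR [623.2 -24.1  21. ]
BR [ 647.7 -153.5    8. ]
BL [ 564.6 -164.7    8. ]
pad [ 601.1 -116.1  130. ]
```

View pics/crop2.png

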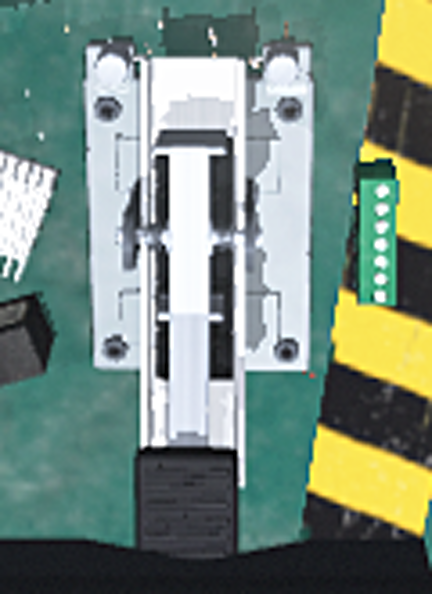

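The crop shows both pin tops at (116,66) and (283,66), all four base corners, and the pad's front edge centre at (187,449). The pad's rear edge is hidden by the gripper.

Run:
```python
from h import *
c=np.load('w1c.npy',allow_pickle=True).item()
f=lambda u,v,z: onz(c,260+u/3.6,220+v/3.6,z)[:2]
pl,pr=f(116,66,21),f(283,66,21); b=[f(86,46,8),f(313,46,8),f(310,370,8),f(93,368,8)]
print(pl,pr,np.linalg.norm(pr-pl)); print(np.round(b,1))
yv=[np.subtract(pr,pl),b[1]-b[0],b[2]-b[3]]; xv=[b[3]-b[0],b[2]-b[1]]
print('yaw',[np.degrees(np.arctan2(v[1],v[0])) for v in yv],[np.degrees(np.arctan2(v[1],v[0]))+90 for v in xv],[np.linalg.norm(v) for v in yv+xv])
th=np.mean([np.degrees(np.arctan2(v[1],v[0])) for v in yv]+[np.degrees(np.arctan2(v[1],v[0]))+90 for v in xv])
t=np.radians(th); ax=np.array([np.sin(t),-np.cos(t)])
nest=(pl+pr)/2-33*ax; nest2=np.mean(b,0)-95*ax
pad=f(187,449,130)+20*ax
print(th,ax,'nest',nest,nest2,'pad',pad,'pad rel x',(pad-nest2)@ax-95, 'y',(pad-nest2)@[ax[1],-ax[0]], 'tub rel nest',(np.array([531.9,172.1])-nest)@ax,(np.array([531.9,172.1])-nest)@[np.cos(t),np.sin(t)])
```

```text
[562.61985299 -33.38667738] [620.45172288 -26.24062307] 58.271702110890985
[[ 550.4  -32.3]
 [ 631.2  -22.4]
 [ 648.  -154.7]
 [ 564.4 -165. ]]
yaw [np.float64(7.044105442779891), np.float64(7.008150241817664), np.float64(7.0246846399140175)] [np.float64(6.027652466178509), np.float64(7.252389916385582)] [np.float64(58.271702110890985), np.float64(81.36581965358859), np.float64(84.21849181553878), np.float64(133.4676041274633), np.float64(133.4249699958548)]
6.871396541415132 [ 0.11964122 -0.99281719] nest [587.58762784   2.94931716] [587.12904754   0.69492487] pad [ 601.89593987 -121.25307776] pad rel x 27.83880266171147 y -0.07081738932268634 tub rel nest -174.5982416699328 -35.050241160761416
```

```bash
cat >> h.py <<'E'
AX=np.array([0.1196,-0.9928]); AY=np.array([0.9928,0.1196])
def go(*t):
    s=manip.state(); R=Ro.from_euler('xyz',s['tool_rot'],degrees=True).as_matrix()
    print('shift cm',np.round(R.T@(np.array(t)-s['position'])/10,2),'pos',np.round(s['position'],1),'rot',np.round(s['tool_rot'],1),'F',np.round(s['wrist_force'],1),'t',s['time_s'])
E
python3 - <<'E'
from h import *
c=cal('top'); im=cv2.imread('pics/top0.png')
m=(im.max(2)<75).astype(np.uint8); m[:,:195]=0;m[:,245:]=0;m[:175]=0;m[220:]=0
k=max(cv2.findContours(m,cv2.RETR_EXTERNAL,cv2.CHAIN_APPROX_NONE)[0],key=cv2.contourArea)
(x,y),r=cv2.minEnclosingCircle(np.array([onz(c,u,v,36)[:2] for u,v in k[:,0]],np.float32)); print('black',x,y,r)
go(524.5,234,150)
E
```

```text
black 509.1808166503906 311.0487060546875 49.0893440246582
shift cm [ -4.13 -17.88  13.7 ] pos [590.   59.3 282.8] rot [-179.1    2.     6.3] F [-0.2 -0.7 -0.1] t 2.65
```

>>> send_rows --commands '[-0.7, -3, 2.2, 0, 6.2, -0.7, -3, 2.2, 0, 6.2, -0.7, -3, 2.2, 0, 6.2, -0.7, -3, 2.2, 0, 6.2, -0.7, -3, 2.2, 0, 6.2, -0.7, -3, 2.2, 0, 6.2, 0, 0, 0, 0, 6.2, 0, 0, 0, 0, 6.2]'

```text
time_s: 3.32
position: [528.5, 236.5, 150.0]
tool_rot: [-179.4, 1.6, 4.5]
wrist_force: [0.4, -0.9, 0.3]
gripper_width: 61.9
```

Run:
```python
from h import *
go(524.5,234,60); print(manip.state()['gripper_width'])
```

```text
shift cm [-0.17  0.31  9.  ] pos [528.5 236.5 150. ] rot [-179.4    1.6    4.5] F [ 0.4 -0.9  0.3] t 3.3167
61.86124000809523
```

>>> send_rows --commands '[-0.1, 0.1, 3, -0.2, 6.2, -0.1, 0.1, 3, -0.2, 6.2, 0, 0.1, 3, 0, 6.2, 0, 0, 0, 0, 6.2]'

```text
time_s: 3.65
position: [528.5, 234.9, 61.1]
tool_rot: [-179.3, 1.0, 6.6]
wrist_force: [-1.2, -0.8, -2.0]
gripper_width: 62.3
```

Run:
```python
from h import *
go(524.5,234,10)
im,c=cap('wrist','w2')
```

```text
shift cm [-0.31  0.11  5.12] pos [528.5 234.9  61.1] rot [-179.3    1.     6.6] F [-1.2 -0.8 -2. ] t 3.65
```

View pics/w2.png

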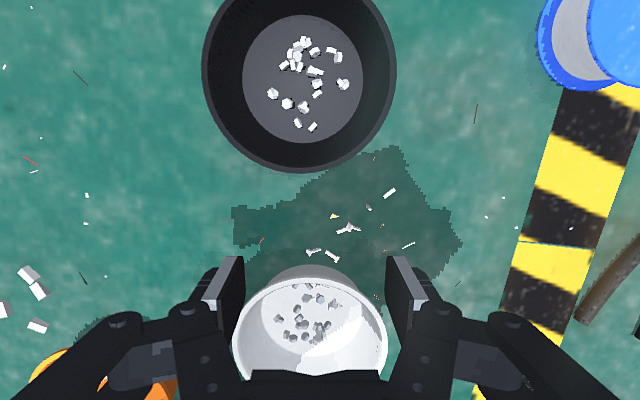

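The tub is at (310,330) in this view, the black bowl is behind it, and the fingers straddle the tub's rear. I'll check by projection that descending clears the rim.

Run:
```python
from h import *
c=cal('wrist'); im=cv2.imread('pics/w2.png')
for n,p in [('tcp',(528.5,234.9,61)),('tipL fwd',(528.5+31,224+4,65)),('tipR',(528.5-31,224-4,65))]: print(n,np.round(proj(c,p)))
hsv=cv2.cvtColor(im,cv2.COLOR_BGR2HSV)
print('rear rim',onz(c,312,278,36),'left',onz(c,233,345,36),'right',onz(c,388,345,36),'bowl front',onz(c,300,172,36))
for uv in [(222,330),(404,330),(243,258),(386,258)]: print(uv,onz(c,*uv,68).round())
```

```text
tcp [311. 267.]
tipL fwd [376. 292.]
tipR [240. 293.]
rear rim [530.74091312 216.10093482  36.        ] left [489.59330042 167.11660136  36.        ] right [579.51727468 178.46793629  36.        ] bowl front [518.15912098 274.00187166  36.        ]
(222, 330) [491. 201.  68.]
(404, 330) [575. 212.  68.]
(243, 258) [498. 239.  68.]
(386, 258) [561. 247.  68.]
```

>>> send_rows --commands '[-0.1, 0.1, 2.5, 0, 6.2, -0.1, 0.1, 2.4, 0, 6.2, 0, 0, 0, 0, 6.2, 0, 0, 0, 0, 6.2]'

```text
time_s: 4.03
position: [537.8, 234.8, 23.1]
tool_rot: [-179.1, -0.1, 6.0]
wrist_force: [0.5, 0.4, 0.5]
gripper_width: 61.5
```

Run:
```python
from h import *
s=manip.state()
nest=np.array([587.6,0.5]); p=nest-44.5*AX
print('final contact TCP guess',p); go(*p,10); go(*(nest-44.5*AX-20*AX),10)
```

```text
final contact TCP guess [582.2778  44.6796]
shift cm [ 2.42 19.39  1.  ] pos [537.8 234.8  23.1] rot [-1.791e+02 -1.000e-01  6.000e+00] F [0.5 0.4 0.5] t 4.0333
shift cm [ 2.39 17.39  1.04] pos [537.8 234.8  23.1] rot [-1.791e+02 -1.000e-01  6.000e+00] F [0.5 0.4 0.5] t 4.0333
```

>>> send_rows --commands '[-1.1, 0, 1.2, 0, 6.2]'

```text
time_s: 4.12
position: [533.0, 234.9, 15.7]
tool_rot: [-178.9, -0.6, 5.8]
wrist_force: [1.1, 1.4, 0.7]
gripper_width: 61.8
```

>>> send_rows --commands '[0, 0, 0, 0, 6.2]'

```text
time_s: 4.2
position: [531.2, 234.4, 16.1]
tool_rot: [-179.0, -0.5, 5.8]
wrist_force: [-1.7, -0.5, -0.6]
gripper_width: 61.9
```

>>> send_rows --commands '[-0.7, 0.3, 0.6, 0, 6.2, 0, 0.6, 0.2, -0.1, 6.2, 0, 0.6, 0, 0, 6.2, 0, 0.6, 0, 0, 6.2, 0, 0.6, 0, 0, 6.2, 0, 0.6, 0, 0, 6.2]'

```text
time_s: 4.7
position: [535.3, 201.8, 15.8]
tool_rot: [-178.8, -1.4, 6.5]
wrist_force: [0.4, 0.8, -0.2]
gripper_width: 61.7
```

Run:
```python
from h import *
im,c=cap('wrist','w3')
go(582,45,12)
```

```text
shift cm [ 2.88 15.87  0.11] pos [535.8 199.5  15.5] rot [-178.9   -1.4    6.3] F [ 0.4 -1.4  0.8] t 4.75
```

View pics/w3.png

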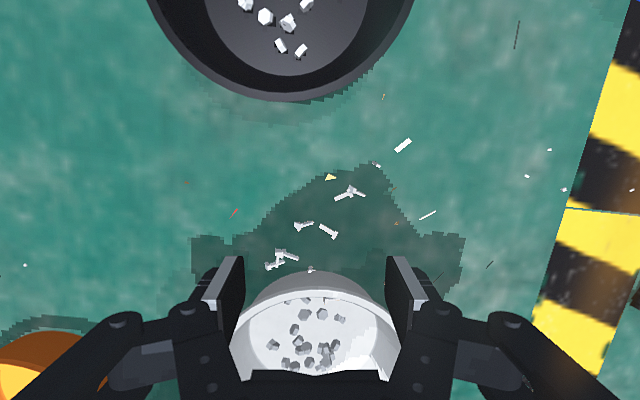

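The tub is centred between the fingers, at or just before contact. I'll push it toward the nest now.

>>> send_rows --commands '[0.1, 0.8, 0, 0, 6.2, 0.1, 1.0, 0, 0, 6.2, 0.1, 1.2, 0, 0, 6.2, 0.1, 1.2, 0, 0, 6.2, 0.1, 1.2, 0, 0, 6.2, 0.1, 1.2, 0, 0, 6.2, 0.1, 1.2, 0, 0, 6.2, 0.1, 1.0, 0, 0, 6.2]'

```text
time_s: 5.42
position: [555.8, 105.3, 14.3]
tool_rot: [-178.8, -1.4, 6.3]
wrist_force: [0.8, 0.7, 0.5]
gripper_width: 61.8
```

Run:
```python
from h import *
go(582,45,12)
```

```text
shift cm [1.93 6.29 0.14] pos [555.8 105.3  14.3] rot [-178.8   -1.4    6.3] F [0.8 0.7 0.5] t 5.4167
```

>>> send_rows --commands '[0.3, 0.6, 0, -0.05, 6.2, 0.3, 0.7, 0, -0.05, 6.2, 0.3, 0.7, 0, 0, 6.2, 0.3, 0.7, 0, 0, 6.2, 0.3, 0.7, 0, 0, 6.2, 0.2, 0.6, 0, 0, 6.2]'

```text
time_s: 5.92
position: [579.2, 60.9, 13.4]
tool_rot: [-178.8, -1.4, 6.8]
wrist_force: [0.6, 0.7, 0.7]
gripper_width: 62.0
```

```bash
cat >> h.py <<'E'
def tub(fn):
    im,c=cap('top',fn); hsv=cv2.cvtColor(im,cv2.COLOR_RGB2HSV)
    cv2.imwrite('pics/'+fn+'c.png',cv2.resize(im[150:230,260:400,::-1],None,fx=5,fy=5,interpolation=cv2.INTER_CUBIC))
    return c
E
python3 - <<'E'
from h import *
go(582,45,12); c=tub('top1'); print('nest px in crop',[(np.array(proj(c,(*(np.array([587.6,0.5])+d*AX),36)))-[260,150])*5 for d in(0,-45,45)])
E
```

```text
shift cm [0.08 1.61 0.11] pos [579.2  60.9  13.4] rot [-178.8   -1.4    6.8] F [0.6 0.7 0.7] t 5.9167
nest px in crop [array([339.34130555, 165.66957237]), array([264.40214425, 166.39896387]), array([414.29214369, 164.93168634])]
```

View pics/top1c.png

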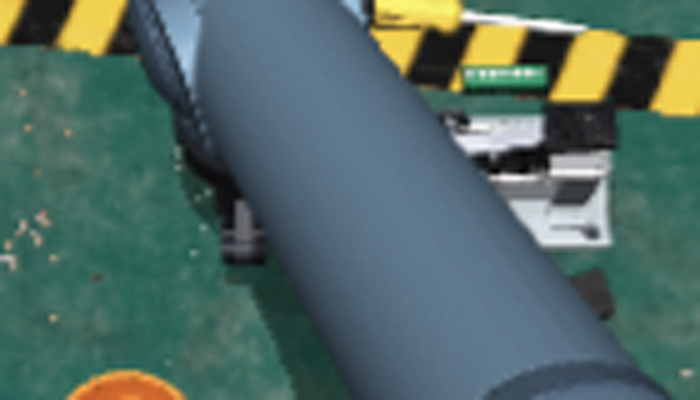

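The arm hides the tub from above, so I'll finish in small steps watching the force and the wrist view.

>>> send_rows --commands '[0.1, 0.4, 0, 0, 6.2, 0, 0.4, 0, 0, 6.2]'

```text
time_s: 6.13
position: [582.4, 51.4, 13.2]
tool_rot: [-178.9, -1.4, 6.8]
wrist_force: [1.2, 0.8, 1.3]
gripper_width: 62.2
```

>>> send_rows --commands '[0, 0.3, 0, 0, 6.2]'

```text
time_s: 6.22
position: [582.8, 48.4, 13.2]
tool_rot: [-178.9, -1.4, 6.8]
wrist_force: [-0.2, 0.6, 0.3]
gripper_width: 62.2
```

>>> send_rows --commands '[0, 0.2, 0, 0, 6.2]'

```text
time_s: 6.3
position: [583.1, 46.2, 13.1]
tool_rot: [-178.9, -1.4, 6.8]
wrist_force: [-0.2, 0.4, 0.3]
gripper_width: 62.0
```

Run:
```python
from h import *
im,c=cap('wrist','w4'); go(582,45,12)
```

```text
shift cm [-0.12  0.09  0.11] pos [583.1  46.   13.1] rot [-178.9   -1.4    6.8] F [0.1 0.5 0.2] t 6.35
```

View pics/w4.png

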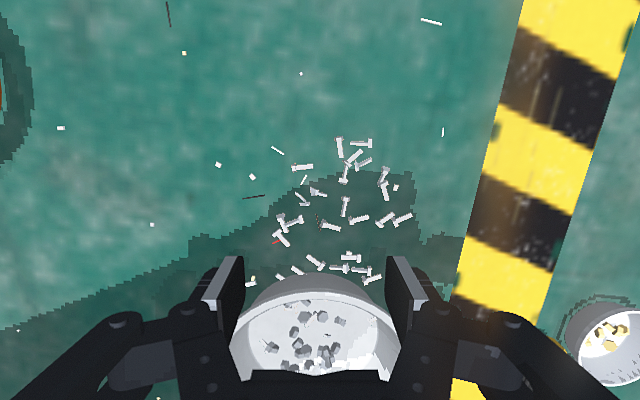

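>>> send_rows --commands '[-0.05, 0.2, 0, 0, 6.2]'

```text
time_s: 6.43
position: [582.6, 45.1, 13.1]
tool_rot: [-178.8, -1.4, 6.8]
wrist_force: [-0.7, 2.5, -0.0]
gripper_width: 61.7
```

>>> send_rows --commands '[-0.05, 0.2, 0, 0, 6.2]'

```text
time_s: 6.52
position: [582.1, 44.7, 13.2]
tool_rot: [-178.7, -1.5, 6.9]
wrist_force: [0.1, 3.5, 1.0]
gripper_width: 62.0
```

Run:
```python
from h import *
im,c=cap('wrist','w5'); go(582,45,12)
for f in ('w4','w5'):
    i=cv2.imread('pics/%s.png'%f); print(f,i[264:300:2,313].max(1).tolist())
print('rear rim',onz(c,313,288,36))
```

```text
shift cm [-0.01 -0.03  0.12] pos [582.1  44.7  13.2] rot [-178.7   -1.5    6.9] F [-0.3  2.6  0.9] t 6.5667
w4 [96, 103, 103, 99, 111, 115, 118, 118, 120, 122, 122, 123, 139, 133, 246, 233, 233, 230]
w5 [108, 104, 101, 100, 117, 115, 118, 119, 121, 121, 122, 123, 149, 146, 238, 233, 233, 221]
rear rim [580.31455744  47.18885135  36.        ]
```

The force has risen to about 3 N at almost exactly the predicted TCP position, so the tub is against the pins. I'll back off and rise.

>>> send_rows --commands '[0, -1, 0, 0, 6.2, 0, -2, 0, 0, 6.2, 0, -2, 0, 0, 6.2, 0, -1, -1, 0, 6.2, 0, 0, -3, 0, 6.2, 0, 0, -3, 0, 6.2, 0, 0, -3.5, 0, 6.2, 0, 0, -3.5, 0, 6.2, 0, 0, -3.5, 0, 5, 0, 0, -3.5, 0, 4, 0, 0, -3, 0, 3, 0, 0, -2, 0, 2, 0, 0, 0, 0, 0]'

```text
time_s: 7.65
position: [564.0, 100.1, 288.8]
tool_rot: [-179.5, -0.9, 7.2]
wrist_force: [0.8, 0.9, 0.2]
gripper_width: 9.5
```

Run:
```python
from h import *
im,c=cap('wrist','w6'); np.save('w6c.npy',c,allow_pickle=True); go(604,-125,180)
cv2.imwrite('pics/w6c.png',cv2.resize(im[200:400,220:420,::-1],None,fx=3,fy=3,interpolation=cv2.INTER_CUBIC))
```

```text
shift cm [ 1.04 22.94 10.52] pos [563.3 100.1 287.1] rot [-179.5   -0.8    7.3] F [ 0.5  0.6 -0.7] t 7.7
```

View pics/w6c.png

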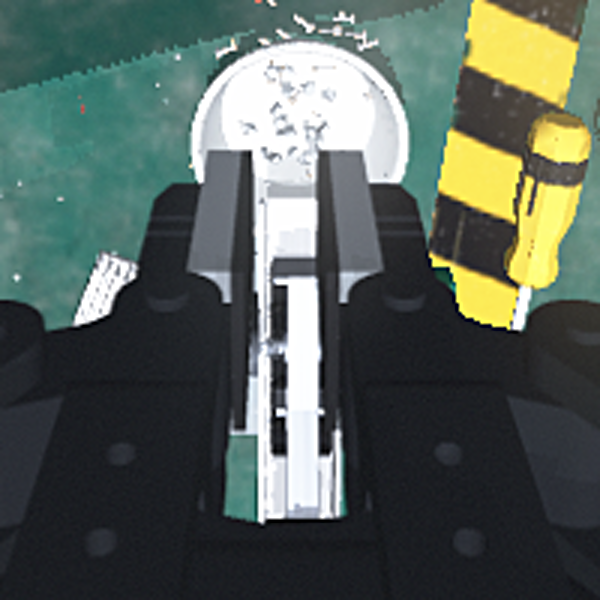

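Run:
```python
from h import *
from scipy.optimize import least_squares
c=np.load('w6c.npy',allow_pickle=True).item()
px=[(191,135),(409,135),(300,40),(222,75),(377,75)]
P=np.array([onz(c,220+u/3,200+v/3,36)[:2] for u,v in px])
r=least_squares(lambda q:np.hypot(*(P-q).T)-45,[587,0]); print(r.x,r.fun, 'rel to nest',(r.x-[587.6,0.5])@AX,(r.x-[587.6,0.5])@AY)
```

```text
[586.74407638   1.51642027] [ 0.03246874  0.36845244  1.03904049 -0.53262405 -1.00130971] rel to nest -1.1114705058566108 -0.7281971092531733
```

The tub is within about 1 mm of the nest. Next I move above the pad, at about (602.5,-125), with the fingers shut.

>>> send_rows --commands '[0.1, 2.9, 0, 0, 0, 0.1, 2.9, 0.5, 0, 0, 0.1, 2.9, 1, 0, 0, 0.1, 2.9, 1.5, 0, 0, 0.1, 2.9, 1.5, 0, 0, 0.1, 2.9, 1.5, 0, 0, 0.1, 2.5, 1.5, 0, 0, 0, 2, 1, 0, 0, 0, 0, 0, 0, 0]'

```text
time_s: 8.45
position: [591.3, -120.1, 185.9]
tool_rot: [-179.5, 0.2, 8.0]
wrist_force: [-0.6, -1.2, -0.3]
gripper_width: -0.1
```

Run:
```python
from h import *
go(602.5,-125,145); print(manip.state()['gripper_width'])
```

```text
shift cm [1.06 0.68 4.08] pos [ 591.3 -120.1  185.9] rot [-179.5    0.2    8. ] F [-0.6 -1.2 -0.3] t 8.45
-0.0756433636049467
```

>>> send_rows --commands '[0.6, 0.3, 1.5, 0.15, 0, 0.5, 0.3, 1.5, 0, 0, 0, 0, 0.5, 0, 0]'

```text
time_s: 8.7
position: [599.0, -126.1, 145.5]
tool_rot: [-179.4, 0.7, 6.8]
wrist_force: [0.2, 0.4, 0.1]
gripper_width: 0.1
```

Run:
```python
from h import *
go(602.5,-125,130)
im,c=cap('wrist','w7'); print(np.round(proj(c,(602.5,-125,130))))
j,cs=cap('scene','s7'); u,v=map(int,proj(cs,(602.5,-125,130))); print(u,v)
a=cv2.resize(j[v-60:v+60,u-75:u+75,::-1],(640,512),interpolation=cv2.INTER_CUBIC)
cv2.imwrite('pics/s7c.png',a)
```

```text
shift cm [ 0.38 -0.06  1.54] pos [ 599.  -126.1  145.5] rot [-179.4    0.7    6.8] F [0.2 0.4 0.1] t 8.7
[323. 253.]
372 197
```

View pics/s7c.png

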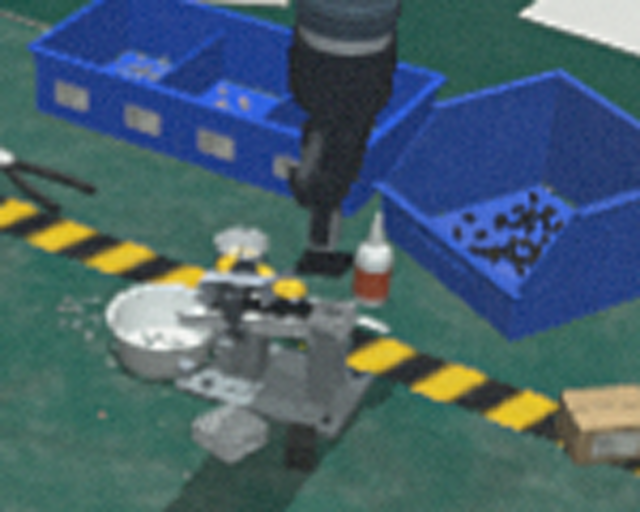

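The scene crop shows the shut fingers directly above the black pad at (325,262), and the tub under the mouth. I'll press now.

>>> send_rows --commands '[0.3, 0, 0.7, 0, 0, 0, 0, 0.6, 0, 0]'

```text
time_s: 8.97
position: [602.4, -122.8, 134.7]
tool_rot: [-179.4, 0.6, 7.0]
wrist_force: [-0.6, -0.5, 0.1]
gripper_width: -0.2
```

>>> send_rows --commands '[0, 0.1, 0.5, 0, 0]'

```text
time_s: 9.05
position: [603.0, -122.6, 130.0]
tool_rot: [-179.4, 0.5, 7.1]
wrist_force: [-0.6, -0.6, 3.8]
gripper_width: 0.0
```

>>> send_rows --commands '[0, 0.2, 0.5, 0, 0]'

```text
time_s: 9.13
position: [603.7, -124.2, 125.6]
tool_rot: [-179.5, 0.5, 7.2]
wrist_force: [-1.0, -0.9, 3.4]
gripper_width: 0.2
```

>>> send_rows --commands '[0, 0.25, 0.6, 0, 0, 0, 0.25, 0.6, 0, 0]'

```text
time_s: 9.3
position: [604.8, -128.9, 114.6]
tool_rot: [-179.6, 0.4, 7.3]
wrist_force: [-1.1, 0.8, 3.6]
gripper_width: -0.1
```

>>> send_rows --commands '[0, 0.25, 0.5, 0, 0, 0, 0.2, 0.4, 0, 0]'

```text
time_s: 9.47
position: [605.6, -132.8, 105.5]
tool_rot: [-179.5, 0.4, 7.3]
wrist_force: [-0.5, 1.4, 4.2]
gripper_width: -0.4
```

>>> send_rows --commands '[0, 0.1, 0.3, 0, 0]'

```text
time_s: 9.55
position: [606.0, -133.4, 103.1]
tool_rot: [-179.4, 0.4, 7.2]
wrist_force: [-6.5, 2.4, 20.9]
gripper_width: -0.1
```

The hard stop is reached at about 21 N. I hold here while the cans roll.

>>> send_rows --commands '[0, 0, 0, 0, 0, 0, 0, 0.03, 0, 0, 0, 0, 0.03, 0, 0, 0, 0, 0.03, 0, 0, 0, 0, 0.03, 0, 0, 0, 0, 0.03, 0, 0]'

```text
time_s: 10.05
position: [607.2, -134.1, 103.9]
tool_rot: [-179.5, 0.3, 7.2]
wrist_force: [-1.8, 0.4, 4.3]
gripper_width: 0.1
```

>>> send_rows --commands '[0, 0, 0.03, 0, 0, 0, 0, 0.03, 0, 0, 0, 0, 0.03, 0, 0, 0, 0, 0.03, 0, 0, 0, 0, 0.03, 0, 0, 0, 0, 0.03, 0, 0, 0, 0, 0.03, 0, 0, 0, 0, 0.03, 0, 0, 0, 0, 0.03, 0, 0, 0, 0, 0.03, 0, 0, 0, 0, 0.03, 0, 0, 0, 0, 0.03, 0, 0]'

```text
time_s: 11.05
position: [607.3, -134.1, 103.8]
tool_rot: [-179.5, 0.4, 7.2]
wrist_force: [-2.5, 0.8, 8.0]
gripper_width: 0.2
```

Run:
```python
from h import *
go(606,-133,103)
im,c=cap('wrist','w8'); j,cs=cap('scene','s8'); t,ct=cap('top','t8')
# black pixels inside tub, before/after in the scene and wrist pictures
o=np.array([587,1.5])
for n,a,cc in (('scene',j,cs),('s7',cv2.imread('pics/s7.png'),cs),('wrist',im,c),('w7',cv2.imread('pics/w7.png'),c),('top',t,ct)):
    g=a.max(2).astype(int); cnt=0;dark=0
    for x in np.arange(-34,35,2):
        for y in np.arange(-34,10,2):
            if x*x+y*y<34**2:
                p=o+x*AY+y*AX; u,v=map(int,proj(cc,(*p,10)))
                if 0<=u<640 and 0<=v<400: cnt+=1; dark+=g[v,u]<70
    print(n,cnt,dark)
for z in(36,): print('wrist tub px',proj(c,(587,1.5,z)))
```

```text
shift cm [-0.11 -0.12  0.08] pos [ 607.3 -134.1  103.8] rot [-179.5    0.4    7.2] F [-2.5  0.8  8. ] t 11.05
scene 593 94
s7 593 0
wrist 99 0
w7 99 0
top 593 167
wrist tub px (np.float64(309.84669572114024), np.float64(-23.19825442439793))
```

Run:
```python
from h import *
im=[]
for n,f in(('scene','s8'),('top','t8')):
    a=cv2.imread('pics/%s.png'%f); u,v=map(int,proj(cal(n),(592,-30,30)))
    im.append(cv2.resize(a[v-25:v+25,u-33:u+33],(396*2//2,300),interpolation=cv2.INTER_CUBIC))
a=cv2.imread('pics/s7.png'); u,v=map(int,proj(cal('scene'),(592,-30,30)))
im.append(cv2.resize(a[v-25:v+25,u-33:u+33],(396,300),interpolation=cv2.INTER_CUBIC))
w=cv2.resize(cv2.imread('pics/w8.png')[0:300,120:516],(396,300)); im.append(w)
cv2.imwrite('pics/m8.png',np.vstack([np.hstack(im[:2]),np.hstack(im[2:])]))
```

```text
(no output)
```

View pics/m8.png

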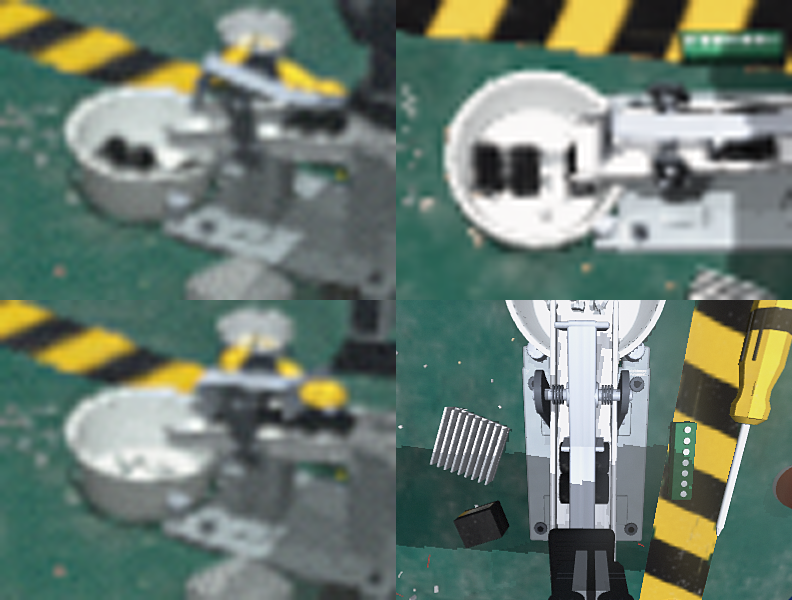

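The top panel shows two full cans in the tub and a third partly under the lip at (575,165). The wrist panel shows the front of the chute empty and the last two cans held at the rear. I'll let the rocker back up gently.

>>> send_rows --commands '[0, -0.2, -0.7, 0, 0, 0, -0.25, -0.7, 0, 0, 0, -0.25, -0.7, 0, 0, 0, -0.2, -0.7, 0, 0, 0, -0.1, -1, 0, 0, 0, 0, -1.5, 0, 0, 0, 0, -2.5, 0, 0, 0, 0, -3, 0, 0, 0, 0, -3, 0, 0, 0, 0, 0, 0, 0, 0, 0, 0, 0, 0, 0, 0, 0, 0, 0]'

```text
time_s: 12.2
position: [605.8, -124.8, 249.0]
tool_rot: [-179.6, 0.4, 7.3]
wrist_force: [0.4, 0.1, -0.4]
gripper_width: 0.3
```

>>> send_rows --commands '[0, -2, -1, 0, 0, 0, -2, -1, 0, 0, 0, -2, 0, 0, 0, 0, 0, 0, 0, 0, 0, 0, 0, 0, 0, 0, 0, 0, 0, 0, 0, 0, 0, 0, 0, 0, 0, 0, 0, 0]'

```text
time_s: 12.87
position: [592.8, -69.3, 260.5]
tool_rot: [-179.6, 1.3, 6.9]
wrist_force: [-0.8, -0.1, -0.2]
gripper_width: -0.2
```

Run:
```python
from h import *
go(606,-133,200)
t,ct=cap('top','t9'); w,c=cap('wrist','w9'); s,cs=cap('scene','s9')
nest=np.array([587.6,0.5]); t0=cv2.imread('pics/top0.png'); t8=cv2.imread('pics/t8.png')
# darkness profile along the chute centre line (feeder x), at can height, in each picture
def prof(a,cc,offs=(-9,-6,6,9)):
    out=[]
    for x in range(-75,62,6):
        z=52+(x+75)*np.tan(np.radians(13)); vals=[]
        for o in offs:
            p=nest+(95+x)*AX+o*AY; u,v=map(int,np.round(proj(cc,(*p,z))))
            vals.append(int(a[v,u].max()) if 0<=u<640 and 0<=v<400 else -1)
        out.append(min(vals))
    return out
print(list(range(-75,62,6)))
w1=cv2.imread('pics/w1.png'); c1=np.load('w1c.npy',allow_pickle=True).item()
w8=cv2.imread('pics/w8.png'); 
for n,a,cc in(('top0',t0,ct),('t8',t8,ct),('t9',t,ct),('w1 before',w1,c1),('w9',w,c)): print(n,prof(a,cc))
# dark area in tub and blobs
for n,a in (('t8',t8),('t9',t)):
    g=a.max(2); u,v=map(int,proj(ct,(587,1.5,10))); r=g[v-12:v+13,u-13:u+14]; k=cv2.connectedComponentsWithStats((r<90).astype(np.uint8)); print(n,k[2][1:].tolist())
d=lambda x,y:np.abs(cv2.cvtColor(x,cv2.COLOR_BGR2GRAY).astype(int)-cv2.cvtColor(y,cv2.COLOR_RGB2GRAY))
# bystanders: mean grey change top0->now
for n,b in dict(heatsink=(352,204,367,220),relay=(372,203,384,216),tblock=(350,161,371,169),carton=(430,155,457,182),yellow=(325,145,355,156),black=(205,182,239,214),orange=(268,223,302,257),spool=(203,137,227,161),fan=(174,228,204,256),drive=(396,240,476,288)).items():
    print(n,round(float(d(t0,t)[b[1]:b[3],b[0]:b[2]].mean()),1),end=' ')
```

```text
shift cm [0.69 6.52 5.99] pos [592.8 -69.3 260.5] rot [-179.6    1.3    6.9] F [-0.8 -0.1 -0.2] t 12.8667
[-75, -69, -63, -57, -51, -45, -39, -33, -27, -21, -15, -9, -3, 3, 9, 15, 21, 27, 33, 39, 45, 51, 57]
top0 [233, 245, 177, 123, 30, 30, 26, 86, 77, 18, 28, 26, 27, 28, 19, 25, 17, 43, 31, 36, 46, 46, 41]
t8 [239, 245, 116, 164, 238, 239, 170, 100, 101, 185, 143, 57, 30, 22, 16, 21, 89, 127, 17, 15, 14, 26, 13]
t9 [238, 245, 177, 108, 24, 17, 17, 55, 52, 151, 150, 140, 144, 146, 145, 109, 59, 82, 101, 118, 128, 138, 145]
w1 before [254, 254, 225, 231, 156, 52, 49, 46, 64, 157, 37, 32, 57, 77, 25, 23, 24, 228, 224, 230, 162, 68, 68]
w9 [251, 250, 225, 64, 33, 32, 28, 72, 63, 191, 188, 190, 167, 167, 168, 167, 168, 147, 44, 53, 82, 39, 39]
t8 [[26, 7, 1, 3, 3], [4, 9, 11, 9, 75], [20, 9, 1, 5, 5], [20, 16, 4, 1, 4], [2, 21, 2, 2, 2], [6, 24, 1, 1, 1], [23, 24, 1, 1, 1]]
t9 [[25, 0, 2, 1, 2], [4, 9, 11, 9, 72], [19, 9, 2, 5, 6], [20, 16, 4, 1, 4], [2, 21, 2, 2, 2], [6, 24, 1, 1, 1], [23, 24, 1, 1, 1]]
heatsink 33.1 relay 33.0 tblock 55.1 carton 0.5 yellow 3.5 black 0.8 orange 0.5 spool 0.5 fan 0.7 drive 50.9
```

```bash
python3 -c "
from bench import manip
print(manip.sign_off(), manip.state()['time_s'])"
```

```text
the job is handed in; nothing more can be done
the job is handed in; nothing more can be done
```

The job is handed in: three capacitors were released into the white tub, and the next two have rolled down to the closed gate. It took about 13 s of the 54 s allowed.

- **Tub:** I pushed it with the half-open fingers until about 3 N showed at the pins. It then measured about 1 mm from the nest.
- **Release:** I pressed the pad 27 mm down to its stop, with a peak force of about 21 N. I held it there for about 1.5 s, then let it up. The top view showed two cans fully in the tub, with a third partly hidden under the lip.
- **After release:** the front of the chute is dark again from the gate back over about two cans and empty behind, so caps 4 and 5 are at the gate. The dark blobs in the tub, two full cans and part of a third, did not move. The arm was clear of everything, at z = 260 mm with no force.
- **Bystanders:** the carton, yellow screwdriver, spool, fan and the black and orange bowls showed almost no change in the before-and-after comparison. That comparison gave no result for the heat sink, relay, terminal block and drive module. The likely cause is the arm and its shadow over them in the last top view. The first three appeared in place in the view taken during the press, and the arm never worked near the drive module.

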